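# Strip the stuck sleeve off a sanding drum

### The arm

A 6-joint arm with a two-finger parallel gripper is mounted at the origin on a cart in front of the work surface, level with it; the furniture and walls round the work are solid. World frame = base frame: x ahead of the robot, y to its left, z up, the work surface at z = 0. Lengths are in mm, angles in rad, forces in N, time in s.
With the tool pointing down it reaches from about 350 to 975 mm from the base axis. Payload 7.1 kg.
Tool frame: the origin (TCP) lies at the centre of the arm's flange, where the gripper is bolted on; the fingertips stand 182 mm ahead of it and the grasp point (between the pads) lies 163 mm ahead of it; z points along the fingers, y is the line along which they close (so a half turn about z gives the same grasp; the last joint's range is limited). The gripper opens to 88 mm and grips with 3 to 60 N. Pads are 20 mm wide; open, the fingers measure 115 mm over their backs; the gripper's body (75 mm by 178 mm) begins 61 mm behind the grasp point.
Start: joints at [1.183, 0.423, 1.63, -0, 1.089, -0.019], TCP at [225.278, 582.972, 404.675] pointing down, gripper open.
Joint ranges: [-3, 3], [-0.9, 2.11], [0.09, 2.58], [-1.31, 4.45], [0.11, 2.69], [-2.54, 2.54]. Speed limits (rad/s): [2.39, 2.39, 3.01, 3.14, 3.14, 3.14].

### API

Orientations are given as a rotation vector (axis times angle).
In Python, from workcell import readout, get_image, ctrl gives the robot as it stands.
- The arm moves only by the tool step_arm, never from a script. Its argument "targets" is a list that holds one entry, the list of rows, each a list of 7 numbers: the shift along the world's x, y, z as a fraction of full scale, then the turn, a rotation vector about the world's x, y, z as a fraction of full scale, then the opening, from 0 (shut) to 1 (fully open). In form: [[[dx, dy, dz, wx, wy, wz, claw], ...]]. A call has exactly 5 rows; each row shifts and turns the commanded pose from where the row before left it; what a row does not reach is not made up. Full scale, the value 1, is 0.05 m for a shift and 4 degrees for a turn. A row lasts 1/8 s, in which the tool goes at most 62.5 mm and 10.7 degrees, less where a joint would pass 70% of its speed; a pose out of reach is approached as far as the arm can. A call with a number of a shift or a turn outside -1 to 1 is refused whole. A call with a gripper value outside its range is refused whole. The fingers move at their own pace and stop on an object; the grip force is fixed at half the most. Time passes only in rows, so rows that do not move let the fingers close, or fill a call up. It gives the time, the measured TCP pose, the force, the opening and the grip force at its end, in the units of the state.
- readout.get_obs(): the state, without advancing time (a new reading comes with each control period).
- get_image(name): name is "side" or "top" or "wrist"; returns a dict with "pixels" (400x640x3 uint8, red, green, blue), "intrinsics" (3x3 intrinsics, pixels), "extrinsics" (4x4, takes a point from world to camera coordinates). Camera axes: x right, y down, z forward; pixel columns grow to the right and rows downward; lengths in mm; the calibration is good to about 2 mm. A picture is of the moment at which its call begins. There is no depth.
- ctrl.close_job(): hands the job in; it is judged then, once.
The state is a dict: "t": time; "qpos": joint angles; "qvel": joint speeds; "joint_torque": joint torques, N m; "ee_pos": TCP position; "orientation": TCP orientation; "ft_force": force on the tool from outside, world axes, zero at the start; "moment": the same for the moment, N m; "width": finger opening in mm; "grasp_force": force on a finger pad.
Only numpy, scipy, OpenCV 4.12 (cv2) and the standard library are available. Lean on these libraries where they do the work, as an engineer would, in place of code of your own. Each camera call takes 0.05 s, during which the arm holds its last target. There are 200 camera calls.

### The job

One of the two sanding drums in the wooden block still wears its worn cardboard sleeve, which is stuck on it. Lift that drum out by the spindle stub on its top (never carry it by the sleeve), stand it on the bench, slide its flange fully home under the lips of the steel stripping fork and let go; then grip the sleeve itself and pull it straight up off the drum, the drum staying home in the fork. Stand the sleeve upright on the floor of the tray beside the small sleeve that stands there, and let go of it, leaving the small sleeve, the bare drum and the other things on the bench where they are.

Things in the scene. Friction and masses are not known exactly. Their poses are not given: they have to be found in the camera images.
- drum: round sanding drum, 0.35 kg, wearing the sleeve. Origin: centre of its underside, z up its axis. Aluminium flange 72 mm in diameter, 6 mm thick at the foot; black rubber core 47 mm in diameter up to 72 mm; washer to 76 mm; spindle stub above. Starts in one of the block's two pockets, underside 6 mm over the bench
- drum_stub (a point): point on the drum's axis 12 mm below the top of its steel spindle stub, which is 14 mm in diameter and runs from 76 to 102 mm above the drum's underside; grip it from any direction
- sleeve: worn plain cardboard tube, open at both ends, outer diameter 55 mm, 70 mm long, 50 g. Origin: centre of its lower end, z up the tube. Starts on the drum's flange. Sprung ribs hold it: pulling it up takes 5 to 15 N, more than the drum weighs, so the drum comes along unless held down. It clears the stub when its lower end is 102 mm above the drum's underside
- drum_block: fixed wooden storage block 94 x 180 mm and 76 mm high, origin at the centre of its underside. Two round pockets 78 mm in diameter at y = -45 and +45 mm in its frame, floor 6 mm over the bench; drum and bare drum stand in them, either way round. No room for fingers beside the sleeve
- bare_drum: the other drum, same size as the drum but without sleeve, in the other pocket
- fork: steel stripping fork screwed to the bench. Origin on the bench at the centre of a drum that is home, x axis inward to the back stop, the mouth at -x. Walls at y = -39 and +39 mm and x = +39 mm; lips over them, underside 8.5 mm and top 15.5 mm over the bench, leave a slot 59 mm wide, closed at x = +29.5 mm. Walls and lips begin at x = -38 mm
- fork_mouth (a point): point on the bench ahead of the fork, 80 mm out from its origin along its -x: a drum set down here stands clear of the lips and slides in along the fork's +x on the bench. Flared guides 15.5 mm high, open above, 78 mm apart at the lips and 104 mm at their ends, reach out from the lips to x = -65 mm of the fork
- sleeve_tray: fixed aluminium tray, 132 mm along x, 92 mm along y, rim 22 mm high, walls and floor 4 mm thick. Origin at the centre of its underside
- small_sleeve: small sleeve, cardboard tube 40 mm in diameter and 60 mm high, upright on the tray's floor near its -x end. Origin: centre of its lower end. The free room is toward the tray's +x end: at x = +30 mm the sleeve has about 20 mm between it and the small sleeve
- thick_offcut: thick wooden offcut 60 x 90 mm, 45 mm high, origin under its centre
- battery: black power tool battery 70 x 112 mm, 65 mm high, origin under its centre
- wedge: beech wedge 30 x 100 mm, 28 mm high, origin under its centre
Not all that is in view belongs to the job. Leave any blue or yellow look-alike of the sleeve_tray alone.

How it is judged (in metres and radians):
On the way, in this order (a step that is already met when the one before it is completed fails the run):
1. the drum stands home in the fork with the sleeve still on it, and is let go (x of drum in the frame of fork between -0.012 and 0.012 m and y of drum in the frame of fork between -0.008 and 0.008 m and z of drum in the frame of fork below 0.005 m and angle between drum's own z axis and vertical below 0.12 rad and contact force between the fingers and drum below 0.1 N and contact force between the fingers and sleeve below 0.1 N and z of sleeve in the frame of drum below 0.012 m), for 0.2 s.
2. the sleeve is held clear above the drum's stub while the drum is still home in the fork (x of drum in the frame of fork between -0.012 and 0.012 m and y of drum in the frame of fork between -0.008 and 0.008 m and z of drum in the frame of fork below 0.005 m and angle between drum's own z axis and vertical below 0.12 rad and z of sleeve in the frame of drum above 0.102 m and contact force between the fingers and sleeve above 0.5 N), for 0.1 s.
At the end, for the whole second after the job is handed in: The drum stands upright and home in the fork (within 12 mm along, 8 mm across); sleeve and small sleeve stand upright on the tray's floor (tilt under 7 degrees, within 4 mm of the floor); the bare drum is in its pocket; sleeve and drum are released and at rest (x of drum in the frame of fork between -0.012 and 0.012 m and y of drum in the frame of fork between -0.008 and 0.008 m and z of drum in the frame of fork below 0.005 m and angle between each of drum, sleeve, small_sleeve's own z axis and vertical below 0.12 rad and contact force between the fingers and drum below 0.1 N and contact force between the fingers and sleeve below 0.1 N and x of sleeve in the frame of sleeve_tray between -0.062 and 0.062 m and y of sleeve in the frame of sleeve_tray between -0.042 and 0.042 m and z of each of sleeve, small_sleeve in the frame of sleeve_tray below 0.008 m and x of small_sleeve in the frame of sleeve_tray between -0.062 and 0.062 m and y of small_sleeve in the frame of sleeve_tray between -0.042 and 0.042 m and z of bare_drum in the frame of drum_block below 0.012 m and linear speed of each of sleeve, drum below 0.02 m/s); the robot touches nothing.
It fails at once if the drum is carried by the sleeve (height (world z) of drum above 0.02 m and contact force between the fingers and sleeve above 3 N).
It fails at once if the small sleeve is tipped or pushed more than 20 mm (angle between small_sleeve's own z axis and vertical above 0.3 rad or distance of small_sleeve from where it was at the start of the episode above 0.02 m).
It fails at once if the bare drum is taken out of its pocket (z of bare_drum in the frame of drum_block above 0.04 m).
It fails at once if the thick offcut, the battery or the wedge is pushed more than 30 mm (distance of any of thick_offcut, battery, wedge from where it was at the start of the episode above 0.03 m).
It also fails if it takes over 62 s, if anything falls off the work surface, if the arm or the gripper's body presses on something with over 40 N, if the wrist force passes 120 N, or if a joint passes its speed limit or range.

## Working session

There is one attempt and no reset: what is moved stays moved. The work goes in short steps, Python scripts to look and compute and a tool call to move; the robot and the scene stay as the last step left them, time stands still between calls to the robot, and variables do not carry over. Pictures are saved under pics/ and viewed, at most 10 in all, crops included, and the job is handed in when it is done.

Besides the shell and the picture viewer there is one more tool, called after ">>>" as a command line: name --argument value ..., lists and objects as JSON in quotes. step_arm: Moves the arm, as the interface text tells. Shift numbers are shares of 0.05 m and turn numbers shares of 4 degrees, none past 1 either way. Its arguments: {"type":"object","properties":{"targets":{"type":"array"}},"required":["targets"]}

```bash
mkdir -p pics; cat > h.py <<'E'
import numpy as np,cv2
from workcell import readout,get_image,ctrl
def snap(n,f):
    d=get_image(n); cv2.imwrite(f'pics/{f}.png',d['pixels'][:,:,::-1]); np.savez(f'pics/{f}.npz',K=d['intrinsics'],E=d['extrinsics'])
def proj(f,P):
    d=np.load(f'pics/{f}.npz'); P=np.atleast_2d(P).astype(float); c=P@d['E'][:3,:3].T+d['E'][:3,3]; u=c@d['K'].T; return u[:,:2]/u[:,2:]
def ray(f,uv,z):
    d=np.load(f'pics/{f}.npz'); R=d['E'][:3,:3]; o=-R.T@d['E'][:3,3]
    uv=np.atleast_2d(uv).astype(float); r=np.c_[uv,np.ones(len(uv))]@np.linalg.inv(d['K']).T@R
    return o+r*((z-o[2])/r[:,2])[:,None]
E
python3 - <<'E'
from h import *
o=readout.get_obs(); print(o['t'],o['ee_pos'],o['orientation'],o['width'])
snap('top','top1');snap('side','side1')
for f in('top1','side1'):
    d=np.load(f'pics/{f}.npz');print(d['K'],d['E'])
E
```

```text
0.0 [225.1797408  582.72066755 403.92722665] [-5.75978013e-01 -3.08801128e+00  2.29109960e-03] 87.91252196615821
[[444.14274574   0.         328.570038  ]
 [  0.         444.14274574 206.29960093]
 [  0.           0.           1.        ]] [[-1.48267358e-03 -9.99970747e-01  7.50373000e-03 -5.63532068e+01]
 [-9.85610015e-01  1.92949905e-04 -1.69035089e-01  5.35924251e+02]
 [ 1.69028696e-01 -7.64637530e-03 -9.85581469e-01  1.44192737e+03]
 [ 0.00000000e+00  0.00000000e+00  0.00000000e+00  1.00000000e+00]]
[[457.92738998   0.         322.17285983]
 [  0.         457.92738998 205.83350405]
 [  0.           0.           1.        ]] [[ 9.97559069e-01 -6.93908379e-02  7.79848622e-03 -5.34890170e+02]
 [-2.44924445e-02 -4.52296790e-01 -8.91531118e-01  7.47810748e+01]
 [ 6.53913215e-02  8.89163947e-01 -4.52892316e-01  1.60102310e+03]
 [ 0.00000000e+00  0.00000000e+00  0.00000000e+00  1.00000000e+00]]
```

View pics/top1.png

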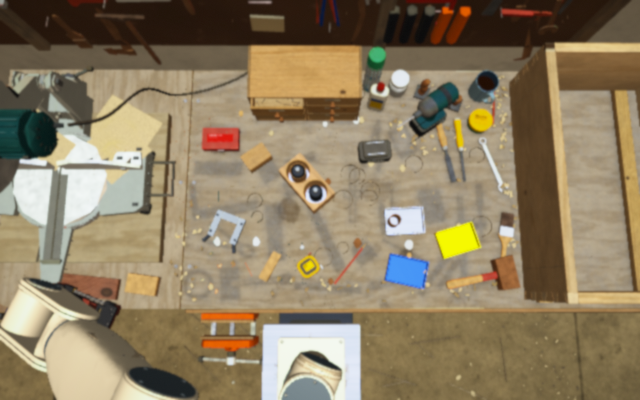

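View pics/side1.png

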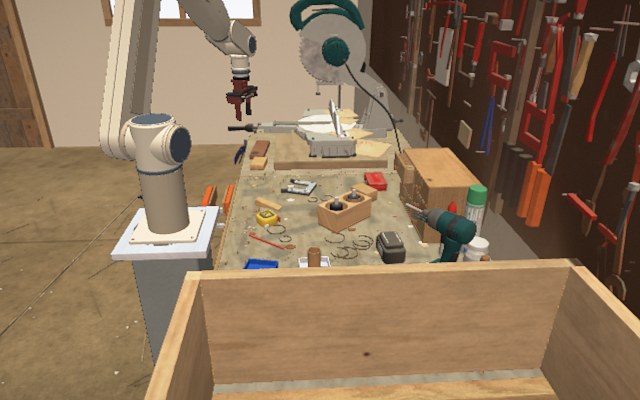

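The top view shows the block at about (307,183), the fork at (226,226), and the white tray at (404,221) with the small sleeve at (393,220). I'll enlarge that region to measure it.

```bash
python3 - <<'E'
from h import *
im=cv2.imread('pics/top1.png')
a=cv2.resize(im[145:220,270:345],None,fx=5,fy=5,interpolation=cv2.INTER_CUBIC)
b=cv2.resize(im[195:270,190:265],None,fx=5,fy=5,interpolation=cv2.INTER_CUBIC)
c=cv2.resize(im[195:245,370:440],None,fx=4,fy=4,interpolation=cv2.INTER_CUBIC)
m=np.zeros((580,760,3),np.uint8);m[:375,:375]=a;m[:375,380:755]=b;m[378:578,:280]=c
s=cv2.imread('pics/side1.png');m[378:578,290:754]=cv2.resize(s[170:230,260:399],(464,200),interpolation=cv2.INTER_CUBIC)
cv2.imwrite('pics/crop1.png',m)
E
```

```text
(no output)
```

View pics/crop1.png

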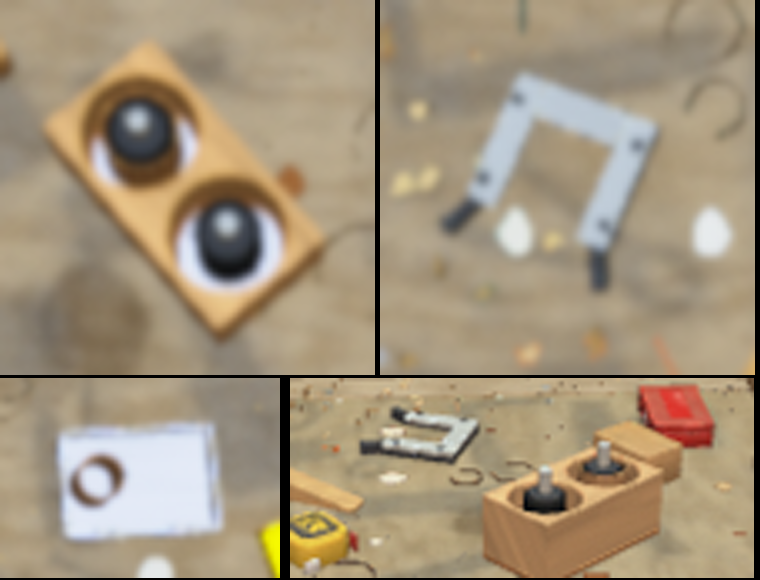

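```bash
cat >> h.py <<'E'
def fit(L,W):
    L=np.array(L,float);W=np.array(W)[:,:2];lc=L.mean(0);wc=W.mean(0)
    a=L-lc;b=W-wc;th=np.arctan2((a[:,0]*b[:,1]-a[:,1]*b[:,0]).sum(),(a*b).sum())
    R=np.array([[np.cos(th),-np.sin(th)],[np.sin(th),np.cos(th)]]);t=wc-R@lc
    print('th',np.degrees(th),'t',t.round(1),'res',np.abs(L@R.T+t-W).max(1).round(1));return th,R,t
E
python3 - <<'E'
from h import *
c=lambda p,o,s,cx:(np.array(p,float)-o)/s+cx-0.4
B=c([(148,42),(45,125),(222,338),(325,240)],(0,0),5,(270,145))
F=c([(537,117),(615,150),(492,207),(580,235)],(380,0),5,(190,195))
T=c([(58,432),(213,423),(222,527),(65,540)],(0,378),4,(370,195))
# block: long axis local y; top corner.. local (x,y): choose y toward upper-left
th,R,t=fit([(47,90),(-47,90),(-47,-90),(47,-90)],ray('top1',B,76))
print('pockets',R@[0,45]+t,R@[0,-45]+t)
th,R,t=fit([(29.5,29.5),(29.5,-29.5),(-38,29.5),(-38,-29.5)],ray('top1',F,15.5))
print('mouth',R@[-80,0]+t)
th,R,t=fit([(-66,-46),(-66,46),(66,46),(66,-46)][0:0] or [(-66,46),(66,46),(66,-46),(-66,-46)],ray('top1',T,22))
print('place',R@[30,0]+t)
# stubs: sleeved drum tip in top crop (143,118); other (228,222)
S=c([(143,118),(228,222)],(0,0),5,(270,145));print(ray('top1',S,108))
S=c([(603,448),(545,475)],(290,378),200/60,(260,170));print(ray('side1',S,102))
S=c([(99,480)],(0,378),4,(370,195));print('small',ray('top1',S,60))
E
```

```text
th -49.32221710903679 t [613.5  16.4] res [2.1 3.4 3.5 1.4]
pockets [647.62666295  45.70897481] [579.37182053 -12.95341933]
th -21.4643270571039 t [463.7 292.5] res [1.1 2.2 2.6 3. ]
mouth [389.26692511 321.74717172]
th -86.44946542378156 t [ 492.2 -314.3] res [0.5 1.2 1.9 1.4]
place [ 494.1047361  -344.26266186]
[[651.01752868  42.31463547 108.        ]
 [581.8921561  -13.23995418 108.        ]]
[[651.4442379   49.74894998 102.        ]
 [582.72911216 -12.80238826 102.        ]]
small [[ 487.1496284 -273.9379502   60.       ]]
```

>>> step_arm --targets '[[[0.7,-0.9,0,0,0,0,1],[0.7,-0.9,0,0,0,0,1],[0.7,-0.9,0,0,0,0,1],[0.7,-0.9,0,0,0,0,1],[0.7,-0.9,0,0,0,0,1]]]'

```text
t: 0.72
ee_pos: [401.0, 356.4, 404.5]
orientation: [-0.576, -3.088, 0.0]
ft_force: [0.4, 0.5, 0.3]
width: 87.6
grasp_force: 0.0
```

>>> step_arm --targets '[[[0.7,-0.9,0,0,0,0,1],[0.7,-0.9,0,0,0,0,1],[0.7,-0.9,0,0,0,0,1],[0.7,-0.9,0,0,0,0,1],[0.7,-0.9,0,0,0,0,1]]]'

```text
t: 1.35
ee_pos: [576.1, 131.3, 404.4]
orientation: [-0.576, -3.088, 0.0]
ft_force: [0.3, 1.7, -0.2]
width: 87.8
grasp_force: 0.0
```

>>> step_arm --targets '[[[0.7,-0.9,-0.4,0,0,0,1],[0.7,-0.8,-0.4,0,0,0,1],[0,0,-0.2,0,0,0,1],[0,0,0,0,0,0,1],[0,0,0,0,0,0,1]]]'

```text
t: 1.98
ee_pos: [644.7, 49.1, 355.2]
orientation: [0.574, 3.089, 0.0]
ft_force: [0.0, 0.1, 0.3]
width: 88.1
grasp_force: 0.0
```

```bash
python3 - <<'E'
from h import *
o=readout.get_obs(); print(o['t'],o['ee_pos'],o['orientation'],o['qpos'],o['width'])
snap('wrist','w1')
print(proj('w1',[[648,46,108],[648,46,82],[580,-13,108]]))
E
```

```text
1.975 [644.71469516  49.13102713 355.15794217] [5.73927481e-01 3.08870527e+00 2.75757804e-04] [ 5.76205627e-02  5.09999893e-01  1.61487682e+00  1.95486227e-04
  1.01665679e+00 -1.14583945e+00] 88.09600612277265
[[320.19094749 220.13356445]
 [320.39259576 210.33333632]
 [215.98786906 167.8814448 ]]
```

View pics/w1.png

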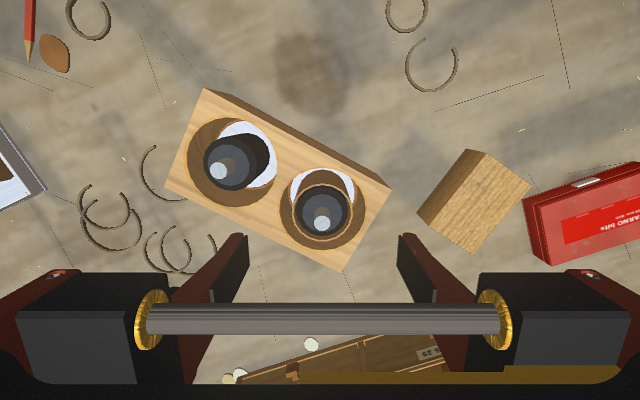

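The wrist view shows the sleeved drum with its brown ring. Its stub tip is at (322,223) and the bare drum's is at (218,171).

```bash
python3 - <<'E'
from h import *
print(ray('w1',[[322,223],[218,171]],108))
E
```

```text
[[650.80339279  46.47679267 108.        ]
 [582.71336258 -12.64799619 108.        ]]
```

>>> step_arm --targets '[[[0.116,-0.052,-0.3,0,0,0,1],[0,0,-0.6,0,0,0,0.8],[0,0,-0.6,0,0,0,0.6],[0,0,-0.24,0,0,0,0.5],[0,0,0,0,0,0,0.4]]]'

```text
t: 2.65
ee_pos: [650.9, 45.5, 266.9]
orientation: [-0.575, -3.087, 0.001]
ft_force: [0.8, -0.6, -0.4]
width: 51.3
grasp_force: 0.0
```

>>> step_arm --targets '[[[0,0,0,0,0,0,0],[0,0,0,0,0,0,0],[0,0,0,0,0,0,0],[0,0,0,0,0,0,0],[0,0,0,0,0,0,0]]]'

```text
t: 3.28
ee_pos: [651.3, 45.6, 268.1]
orientation: [0.576, 3.087, 0.001]
ft_force: [0.4, 0.9, 1.7]
width: 13.4
grasp_force: 30.0
```

>>> step_arm --targets '[[[0,0,0.2,0,0,0,0],[0,0,0.5,0,0,0,0],[0,0,0.6,0,0,0,0],[0,0,0.6,0,0,0,0],[0,0,0.6,0,0,0,0]]]'

```text
t: 3.9
ee_pos: [650.5, 45.2, 393.2]
orientation: [-0.576, -3.087, 0.001]
ft_force: [0.7, 0.5, -5.3]
width: 13.3
grasp_force: 30.0
```

>>> step_arm --targets '[[[-0.2,0.4,0,0,0,0,0],[-0.4,0.8,0,0,0,0,0],[-0.4,0.9,0,0,0,0,0],[-0.4,0.8,0,0,0,0,0],[-0.4,0.8,0,0,0,0,0]]]'

```text
t: 4.53
ee_pos: [558.8, 232.1, 390.8]
orientation: [-0.575, -3.085, 0.003]
ft_force: [0.4, 0.1, -5.7]
width: 12.8
grasp_force: 30.0
```

>>> step_arm --targets '[[[-0.2,0.5,0,0,0,0,0],[0,0.06,0,0,0,0,0],[0,0,0,0,0,0,0],[0,0,0,0,0,0,0],[0,0,0,0,0,0,0]]]'

```text
t: 5.15
ee_pos: [551.3, 257.6, 392.5]
orientation: [-0.578, -3.088, 0.0]
ft_force: [0.5, 0.1, -5.9]
width: 13.4
grasp_force: 30.0
```

```bash
python3 - <<'E'
from h import *
snap('wrist','w2')
im=cv2.imread('pics/w2.png');cv2.imwrite('pics/w2b.png',cv2.resize(im[:300],(800,375),interpolation=cv2.INTER_CUBIC))
E
```

```text
(no output)
```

View pics/w2b.png

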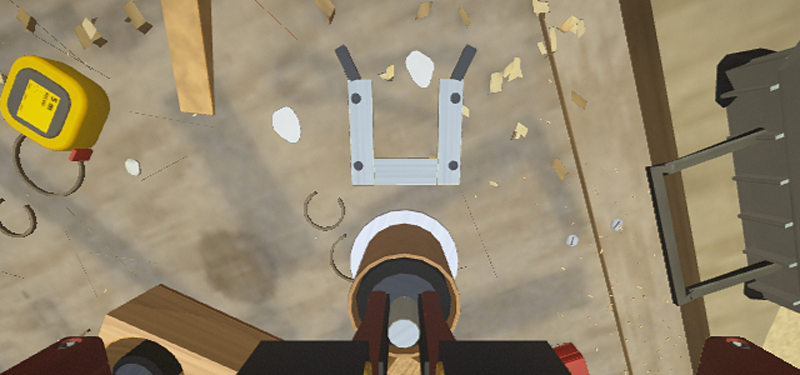

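The fork's lip inner corners are at (374,158), (437,158), (371,80) and (440,80) in the 1.25x view. The sleeve is seated on the flange and the stub tip is at (403,332).

```bash
python3 - <<'E'
from h import *
p=np.array([(374,158),(437,158),(371,80),(440,80)])/1.25
# image up = fork -x ; image left = which world side?
W=ray('w2',p,15.5); print(W.round(1))
th,R,t=fit([(29.5,-29.5),(29.5,29.5),(-38,-29.5),(-38,29.5)],W)
print('mouth',R@[-80,0]+t,'out',R@[1,0])
print('stub',ray('w2',np.array([[403,332]])/1.25,232.5)); o=readout.get_obs();print(o['ee_pos'],o['orientation'])
F=ray('w2',np.array([[352,275],[458,275]])/1.25,124.5);print(F)
E
```

```text
[[481.4 255.9  15.5]
 [502.4 310.2  15.5]
 [419.2 278.7  15.5]
 [441.  335.   15.5]]
th -21.13267527201827 t [465.  293.4] res [0.6 0.7 0.9 0.9]
mouth [390.33519468 322.24690794] out [ 0.93274808 -0.3605288 ]
stub [[549.72524598 258.16080303 232.5       ]]
[551.34826809 257.69023126 392.58095091] [-5.77747327e-01 -3.08789794e+00  1.81532099e-04]
[[549.0241473  220.03925552 124.5       ]
 [575.90908525 289.35882925 124.5       ]]
```

>>> step_arm --targets '[[[-0.5,0.2,0,0,0,0,0],[-0.7,0.28,0,0,0,0,0],[-0.8,0.32,0,0,0,0,0],[-0.8,0.33,0,0,0,0,0],[-0.45,0.18,0,0,0,0,0]]]'

```text
t: 5.82
ee_pos: [387.1, 323.9, 392.8]
orientation: [-0.576, -3.088, 0.0]
ft_force: [0.1, -0.2, -5.5]
width: 13.5
grasp_force: 30.0
```

>>> step_arm --targets '[[[0,0,-0.5,0,0,0,0],[0,0,-0.7,0,0,0,0],[0,0,-0.7,0,0,0,0],[0,0,-0.4,0,0,0,0],[0,0,0,0,0,0,0]]]'

```text
t: 6.45
ee_pos: [388.5, 323.3, 276.6]
orientation: [-0.577, -3.086, 0.003]
ft_force: [-0.8, -0.1, -4.6]
width: 13.3
grasp_force: 30.0
```

>>> step_arm --targets '[[[0,0,-0.1,0,0,0,0],[0,0,-0.1,0,0,0,0],[0,0,-0.06,0,0,0,0],[0,0,0,0,0,0,0],[0,0,0,0,0,0,0]]]'

```text
t: 7.08
ee_pos: [388.6, 323.9, 264.8]
orientation: [0.576, 3.088, 0.0]
ft_force: [0.2, 0.4, -4.7]
width: 13.5
grasp_force: 30.0
```

>>> step_arm --targets '[[[0,0,-0.03,0,0,0,0],[0,0,-0.03,0,0,0,0],[0,0,0,0,0,0,0],[0,0,0,0,0,0,0],[0,0,0,0,0,0,0]]]'

```text
t: 7.7
ee_pos: [388.5, 323.9, 262.1]
orientation: [-0.576, -3.088, -0.0]
ft_force: [-3.3, -1.8, 5.8]
width: 13.5
grasp_force: 30.0
```

>>> step_arm --targets '[[[0.1,-0.04,0.01,0,0,0,0],[0.2,-0.08,0,0,0,0,0],[0.2,-0.08,0,0,0,0,0],[0.2,-0.08,0,0,0,0,0],[0.2,-0.08,0,0,0,0,0]]]'

```text
t: 8.32
ee_pos: [434.6, 306.5, 263.7]
orientation: [0.576, 3.086, 0.005]
ft_force: [-1.6, 0.8, 4.1]
width: 12.9
grasp_force: 30.0
```

>>> step_arm --targets '[[[0.2,-0.08,0,0,0,0,0],[0.2,-0.08,0,0,0,0,0],[0.16,-0.064,0,0,0,0,0],[0.1,-0.04,0,0,0,0,0],[0,0,0,0,0,0,0]]]'

```text
t: 8.95
ee_pos: [466.7, 292.4, 261.9]
orientation: [-0.577, -3.088, 0.001]
ft_force: [-1.1, 0.7, -0.8]
width: 12.3
grasp_force: 30.0
```

```bash
python3 - <<'E'
from h import *
snap('side','s2');snap('wrist','w3')
o=readout.get_obs();print(o['t'],o['ee_pos'],o['ft_force'])
a=cv2.imread('pics/w3.png');b=cv2.imread('pics/s2.png')
m=np.zeros((590,640,3),np.uint8);m[:400]=a
u=proj('s2',[[465,293,40]])[0].astype(int);print(u)
m[405:585,:320]=cv2.resize(b[u[1]-22:u[1]+23,u[0]-40:u[0]+40],(320,180),interpolation=cv2.INTER_CUBIC)
cv2.imwrite('pics/m3.png',m)
E
```

```text
9.05 [466.40098731 292.60796811 262.04471808] [-1.80331886  0.41224135 -2.39649131]
[299 180]
```

View pics/m3.png

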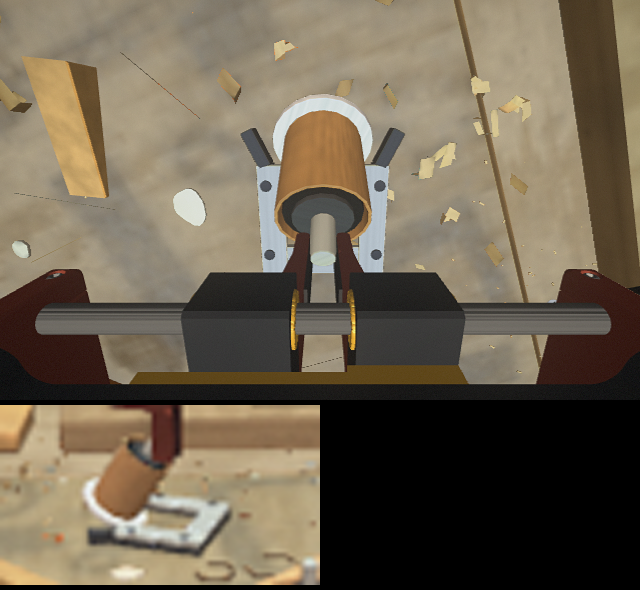

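The drum has tipped about 35° toward the fork, because bench friction turned it between the pads. I'll estimate its pose before righting it.

```bash
python3 - <<'E'
from h import *
from scipy.optimize import least_squares
th=np.radians(-21.3);X=np.array([np.cos(th),np.sin(th),0]);Y=np.array([-np.sin(th),np.cos(th),0]);Z=np.array([0,0,1.]);O=np.array([465,293.2,0])
L=[(0,0,102),(-36,0,3),(-27.5,0,76),(0,-36,6),(0,36,6)]
pix=np.array([(322,258),(322,95),(322,187),(274,137),(372,137)],float)
def pts(p,L=L):
    x,y,z,f=p; a=X*np.cos(f)-Z*np.sin(f); u=X*np.sin(f)+Z*np.cos(f)
    return np.array([O+x*X+y*Y+z*Z+l[0]*a+l[1]*Y+l[2]*u for l in L])
def r(p):
    e=proj('w3',pts(p))-pix; e[3:,1]=0; return e.ravel()
s=least_squares(r,[-60,0,10,.6]);p=s.x;print(p.round(2),np.degrees(p[3]),r(p).round(1))
P=pts(p,[(36,0,0),(-36,0,0),(36,0,6),(0,0,102),(0,0,90)])
print(np.c_[(P-O)@X,P[:,2]].round(1)); o=readout.get_obs();print((o['ee_pos']-O)@X,(o['ee_pos']-O)@Y,o['ee_pos'][2]-163,o['qpos'])
E
```

```text
[-59.66  -0.31  13.07   0.6 ] 34.45424124716829 [ 0.1  0.   0.5 -0.   0.3 -0.  -0.5  0.  -0.6  0. ]
[[-30.   -7.3]
 [-89.3  33.4]
 [-26.6  -2.3]
 [ -2.   97.2]
 [ -8.7  87.3]]
1.5203438999395553 -0.042680557160948984 99.04471807884903 [ 5.38693233e-01  5.22820939e-01  1.87969305e+00 -2.09777258e-05
  7.39563860e-01 -6.63258816e-01]
```

>>> step_arm --targets '[[[-0.2,0.08,0.02,0,0,0,0],[-0.3,0.12,0.05,0,0,0,0],[-0.3,0.12,0.1,0,0,0,0],[-0.4,0.16,0.2,0,0,0,0],[-0.4,0.16,0.2,0,0,0,0]]]'

```text
t: 9.68
ee_pos: [384.9, 325.3, 291.4]
orientation: [-0.575, -3.088, -0.0]
ft_force: [0.3, -0.1, -5.6]
width: 12.7
grasp_force: 30.0
```

>>> step_arm --targets '[[[-0.21,0.083,0,-0.363,-0.932,0,0],[-0.21,0.082,-0.02,-0.363,-0.932,0,0],[-0.21,0.081,-0.04,-0.363,-0.932,0,0],[-0.205,0.08,-0.05,-0.363,-0.932,0,0],[-0.2,0.078,-0.07,-0.363,-0.932,0,0]]]'

```text
t: 10.3
ee_pos: [333.5, 345.3, 282.4]
orientation: [0.513, 2.747, -0.09]
ft_force: [-0.6, -0.3, -5.3]
width: 12.5
grasp_force: 30.0
```

>>> step_arm --targets '[[[-0.2,0.077,-0.09,-0.363,-0.932,0,0],[-0.19,0.074,-0.1,-0.363,-0.932,0,0],[-0.185,0.072,-0.11,-0.363,-0.932,0,0],[-0.1,0.04,-0.07,-0.22,-0.56,0,0],[0,0,0,0,0,0,0]]]'

```text
t: 10.92
ee_pos: [299.9, 358.5, 263.4]
orientation: [0.466, 2.505, -0.145]
ft_force: [0.5, -0.4, -5.3]
width: 12.0
grasp_force: 30.0
```

```bash
python3 - <<'E'
from h import *
snap('side','s4');snap('wrist','w4')
o=readout.get_obs();print(o['t'],o['ee_pos'],o['orientation'],o['ft_force'])
a=cv2.imread('pics/w4.png');b=cv2.imread('pics/s4.png')
m=np.zeros((590,640,3),np.uint8);m[:400]=a
u=proj('s4',[[390,322,60]])[0].astype(int)
m[405:585,:320]=cv2.resize(b[u[1]-22:u[1]+23,u[0]-40:u[0]+40],(320,180),interpolation=cv2.INTER_CUBIC)
cv2.imwrite('pics/m4.png',m)
E
```

```text
11.025 [300.65524873 358.34656532 263.64952462] [ 0.4669795   2.50527131 -0.14489561] [-0.27364907  0.54885042 -5.07700042]
```

View pics/m4.png

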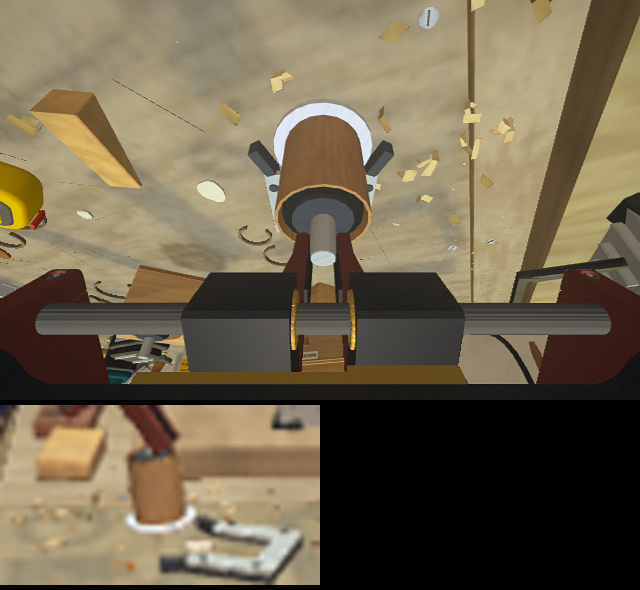

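>>> step_arm --targets '[[[-0.007,-0.018,-0.15,0,0,0,0],[0,0,-0.2,0,0,0,0],[0,0,-0.1,0,0,0,0],[0,0,0,0,0,0,0],[0,0,0,0,0,0,0]]]'

```text
t: 11.65
ee_pos: [300.8, 357.1, 240.6]
orientation: [0.467, 2.504, -0.147]
ft_force: [0.3, 0.6, -5.1]
width: 12.2
grasp_force: 30.0
```

>>> step_arm --targets '[[[0,0,-0.06,0,0,0,0],[0,0,-0.04,0,0,0,0],[0,0,0,0,0,0,0],[0,0,0,0,0,0,0],[0,0,0,0,0,0,0]]]'

```text
t: 12.28
ee_pos: [301.8, 357.6, 237.2]
orientation: [0.467, 2.5, -0.146]
ft_force: [3.6, -2.2, 9.5]
width: 12.3
grasp_force: 30.0
```

>>> step_arm --targets '[[[0,0,0,0,0,0,0.5],[0,0,0,0,0,0,0.5],[0,0,0,0,0,0,0.5],[-0.1,0.04,0.16,0,0,0,0.5],[-0.2,0.08,0.32,0,0,0,0.5]]]'

```text
t: 12.9
ee_pos: [285.4, 363.0, 259.8]
orientation: [0.467, 2.505, -0.149]
ft_force: [-0.3, -0.1, 0.2]
width: 43.8
grasp_force: 0.0
```

>>> step_arm --targets '[[[-0.27,0.105,0.42,0,0,0,0.5],[-0.27,0.105,0.42,0,0,0,0.5],[0.1,-0.04,0.07,0.22,0.56,0,0.5],[0.185,-0.072,0.11,0.363,0.932,0,0.5],[0.19,-0.074,0.1,0.363,0.932,0,0.5]]]'

```text
t: 13.52
ee_pos: [282.1, 364.4, 316.3]
orientation: [0.499, 2.684, -0.106]
ft_force: [0.1, -0.0, -0.0]
width: 43.8
grasp_force: 0.0
```

>>> step_arm --targets '[[[0.2,-0.077,0.09,0.363,0.932,0,0.5],[0.2,-0.078,0.07,0.363,0.932,0,0.5],[0.205,-0.08,0.05,0.363,0.932,0,0.5],[0.21,-0.081,0.04,0.363,0.932,0,0.5],[0.21,-0.082,0.02,0.363,0.932,0,0.5]]]'

```text
t: 14.15
ee_pos: [333.6, 344.4, 329.8]
orientation: [0.563, 3.024, -0.018]
ft_force: [-0.1, -0.2, -0.0]
width: 43.8
grasp_force: 0.0
```

>>> step_arm --targets '[[[0.21,-0.083,0,0.363,0.932,0,0.5],[0.2,-0.08,0,0,0,0,0.5],[0.3,-0.12,0,0,0,0,0.5],[0.3,-0.12,0,0,0,0,0.5],[0,0,0,0,0,0,0.5]]]'

```text
t: 14.78
ee_pos: [385.2, 324.0, 329.2]
orientation: [0.578, 3.087, 0.0]
ft_force: [0.5, 0.1, -0.6]
width: 44.2
grasp_force: 0.0
```

```bash
python3 - <<'E'
from h import *
snap('wrist','w5')
o=readout.get_obs();print(o['t'],o['ee_pos'],o['orientation'],o['ft_force'],o['width'])
E
```

```text
14.825 [384.61386347 324.01238328 329.06292425] [ 5.77635805e-01  3.08801892e+00 -3.95818351e-04] [ 0.49325475 -0.33383474  0.17677918] 43.81633764251578
```

View pics/w5.png

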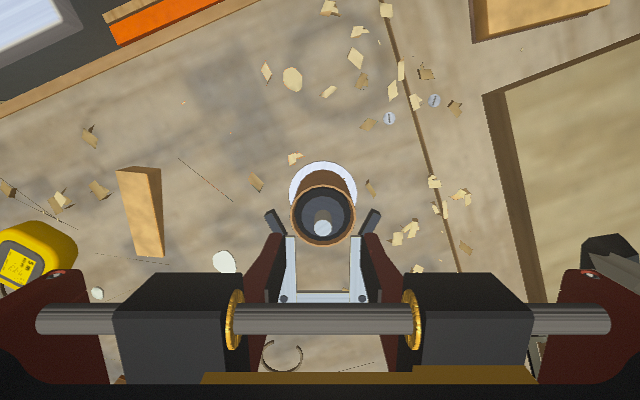

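The drum stands upright ahead of the fork, with its stub tip at (322,228). Next I'll yaw the gripper 90° so the flat pads resist tipping in the slide direction.

```bash
python3 - <<'E'
from h import *
print(ray('w5',[[322,228]],102)); F=ray('w5',[[295,237],[350,237]],15.5);print(F)
E
```

```text
[[388.35610494 322.48149307 102.        ]]
[[418.4503087  280.11879051  15.5       ]
 [439.4724901  334.26307702  15.5       ]]
```

>>> step_arm --targets '[[[0,0,0,0,0,-1,0.5],[0,0,0,0,0,-1,0.5],[0,0,0,0,0,-1,0.5],[0,0,0,0,0,-1,0.5],[0,0,0,0,0,-1,0.5]]]'

```text
t: 15.45
ee_pos: [383.7, 324.4, 329.1]
orientation: [-1.106, -2.94, 0.001]
ft_force: [0.8, 0.6, -0.4]
width: 44.0
grasp_force: 0.0
```

>>> step_arm --targets '[[[0,0,0,0,0,-1,0.5],[0,0,0,0,0,-1,0.5],[0,0,0,0,0,-1,0.5],[0,0,0,0,0,-1,0.5],[0,0,0,0,0,-1,0.5]]]'

```text
t: 16.08
ee_pos: [383.7, 324.4, 329.1]
orientation: [-1.6, -2.703, 0.001]
ft_force: [-0.5, 0.4, 0.1]
width: 43.9
grasp_force: 0.0
```

>>> step_arm --targets '[[[0,0,0,0,0,-1,0.5],[0,0,0,0,0,-1,0.5],[0,0,0,0,0,-1,0.5],[0,0,0,0,0,-1,0.5],[0,0,0,0,0,-1,0.5]]]'

```text
t: 16.7
ee_pos: [383.7, 324.4, 329.1]
orientation: [-2.045, -2.385, 0.001]
ft_force: [0.2, 0.9, 0.2]
width: 44.6
grasp_force: 0.0
```

>>> step_arm --targets '[[[0,0,0,0,0,-1,0.5],[0,0,0,0,0,-1,0.5],[0,0,0,0,0,-1,0.5],[0,0,0,0,0,-1,0.5],[0,0,0,0,0,-1,0.5]]]'

```text
t: 17.32
ee_pos: [383.7, 324.4, 329.1]
orientation: [2.428, 1.993, -0.001]
ft_force: [0.6, 0.4, 0.2]
width: 44.0
grasp_force: 0.0
```

>>> step_arm --targets '[[[0,0,0,0,0,-1,0.4],[0,0,0,0,0,-1,0.4],[0,0,0,0,0,-0.5,0.4],[0,0,0,0,0,0,0.4],[0,0,0,0,0,0,0.4]]]'

```text
t: 17.95
ee_pos: [384.1, 324.3, 329.2]
orientation: [-2.59, -1.778, 0.0]
ft_force: [0.0, 0.4, 0.9]
width: 35.2
grasp_force: 0.0
```

>>> step_arm --targets '[[[0.086,-0.036,-0.3,0,0,0,0.4],[0,0,-0.4,0,0,0,0.4],[0,0,-0.4,0,0,0,0.4],[0,0,-0.24,0,0,0,0.4],[0,0,0,0,0,0,0.4]]]'

```text
t: 18.58
ee_pos: [388.4, 322.2, 261.0]
orientation: [2.591, 1.776, -0.004]
ft_force: [0.2, 0.2, -0.4]
width: 35.3
grasp_force: 0.0
```

>>> step_arm --targets '[[[0,0,0,0,0,0,0],[0,0,0,0,0,0,0],[0,0,0,0,0,0,0],[0,0,0,0,0,0,0],[0,0,0,0,0,0,0]]]'

```text
t: 19.2
ee_pos: [388.6, 322.7, 262.7]
orientation: [-2.591, -1.776, -0.001]
ft_force: [-2.3, 1.0, 6.7]
width: 13.3
grasp_force: 30.0
```

>>> step_arm --targets '[[[0,0,0.016,0,0,0,0],[0,0,0,0,0,0,0],[0,0,0,0,0,0,0],[0,0,0,0,0,0,0],[0,0,0,0,0,0,0]]]'

```text
t: 19.82
ee_pos: [388.4, 322.3, 262.8]
orientation: [2.591, 1.776, -0.001]
ft_force: [-1.3, -1.5, -2.0]
width: 13.6
grasp_force: 30.0
```

>>> step_arm --targets '[[[0.05,-0.019,0.01,0,0,0,0],[0.1,-0.038,0,0,0,0,0],[0.15,-0.057,0,0,0,0,0],[0.15,-0.057,0,0,0,0,0],[0.05,-0.019,0,0,0,0,0]]]'

```text
t: 20.45
ee_pos: [414.3, 312.7, 263.5]
orientation: [2.592, 1.775, 0.001]
ft_force: [-0.2, -0.2, -5.1]
width: 13.5
grasp_force: 30.0
```

>>> step_arm --targets '[[[0.1,-0.038,0,0,0,0,0],[0.15,-0.058,0,0,0,0,0],[0.15,-0.058,0,0,0,0,0],[0.15,-0.058,0,0,0,0,0],[0.05,-0.019,0,0,0,0,0]]]'

```text
t: 21.08
ee_pos: [444.1, 301.2, 263.5]
orientation: [-2.592, -1.776, -0.0]
ft_force: [-0.3, -0.5, -5.1]
width: 13.1
grasp_force: 30.0
```

>>> step_arm --targets '[[[0.1,-0.038,0,0,0,0,0],[0.15,-0.057,0,0,0,0,0],[0.1,-0.038,0,0,0,0,0],[0.07,-0.027,0,0,0,0,0],[0,0,0,0,0,0,0]]]'

```text
t: 21.7
ee_pos: [464.8, 293.3, 263.5]
orientation: [-2.591, -1.776, -0.0]
ft_force: [0.2, 0.2, -4.3]
width: 13.6
grasp_force: 30.0
```

>>> step_arm --targets '[[[0,0,-0.02,0,0,0,0],[0,0,0,0,0,0,0],[0,0,0,0,0,0,1],[0,0,0,0,0,0,1],[0,0,0,0,0,0,1]]]'

```text
t: 22.32
ee_pos: [464.7, 293.5, 262.6]
orientation: [2.591, 1.776, 0.001]
ft_force: [-0.5, -0.0, -0.8]
width: 39.6
grasp_force: 0.0
```

>>> step_arm --targets '[[[0,0,0,0,0,0,1],[0,0,0,0,0,0,1],[0,0,0,0,0,0,1],[0,0,0,0,0,0,1],[0,0,0,0,0,0,1]]]'

```text
t: 22.95
ee_pos: [464.5, 293.4, 262.5]
orientation: [-2.591, -1.776, -0.0]
ft_force: [0.4, 0.1, 0.3]
width: 87.1
grasp_force: 0.0
```

```bash
python3 - <<'E'
from h import *
snap('side','s6');snap('wrist','w6')
a=cv2.imread('pics/w6.png');b=cv2.imread('pics/s6.png')
m=np.zeros((590,640,3),np.uint8);m[:400]=a
u=proj('s6',[[465,293,40]])[0].astype(int)
m[405:585,:320]=cv2.resize(b[u[1]-22:u[1]+23,u[0]-40:u[0]+40],(320,180),interpolation=cv2.INTER_CUBIC)
cv2.imwrite('pics/m6.png',m)
E
```

```text
(no output)
```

View pics/m6.png

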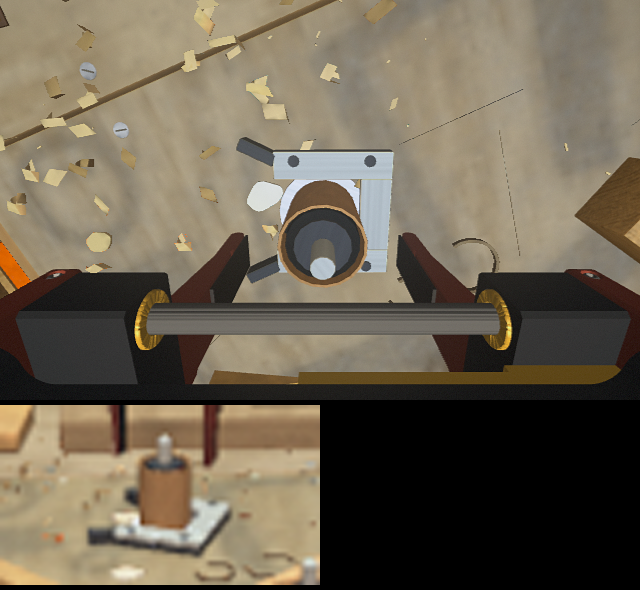

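The drum stands upright and home in the fork with the sleeve on, and the fingers are clear. Next I'll grip the sleeve and pull it up.

>>> step_arm --targets '[[[0,0,-0.3,0,0,0,1],[0,0,-0.3,0,0,0,1],[0,0,-0.2,0,0,0,1],[0,0,0,0,0,0,1],[0,0,0,0,0,0,1]]]'

```text
t: 23.68
ee_pos: [464.6, 293.5, 222.4]
orientation: [-2.591, -1.776, 0.0]
ft_force: [0.7, -1.4, 0.2]
width: 87.3
grasp_force: 0.0
```

>>> step_arm --targets '[[[0,0,0,0,0,0,0],[0,0,0,0,0,0,0],[0,0,0,0,0,0,0],[0,0,0,0,0,0,0],[0,0,0,0,0,0,0]]]'

```text
t: 24.3
ee_pos: [464.5, 293.5, 222.7]
orientation: [-2.591, -1.776, -0.0]
ft_force: [-0.8, 0.7, 2.5]
width: 55.3
grasp_force: 30.0
```

>>> step_arm --targets '[[[0,0,0,0,0,0,0],[0,0,0.1,0,0,0,0],[0,0,0.1,0,0,0,0],[0,0,0.15,0,0,0,0],[0,0,0.15,0,0,0,0]]]'

```text
t: 24.92
ee_pos: [464.3, 293.3, 247.8]
orientation: [-2.591, -1.776, 0.001]
ft_force: [-0.7, -0.6, -5.7]
width: 55.2
grasp_force: 30.0
```

>>> step_arm --targets '[[[0,0,0.2,0,0,0,0],[0,0,0.3,0,0,0,0],[0,0,0.3,0,0,0,0],[0,0,0.3,0,0,0,0],[0,0,0.3,0,0,0,0]]]'

```text
t: 25.55
ee_pos: [464.8, 293.6, 319.3]
orientation: [2.591, 1.776, 0.003]
ft_force: [0.2, 0.7, -0.7]
width: 55.3
grasp_force: 30.0
```

>>> step_arm --targets '[[[0,0,0.4,0,0,0,0],[0,0,0.4,0,0,0,0],[0,0,0,0,0,0,0],[0,0,0,0,0,0,0],[0,0,0,0,0,0,0]]]'

```text
t: 26.18
ee_pos: [464.3, 293.3, 356.7]
orientation: [-2.591, -1.776, 0.002]
ft_force: [-0.5, -0.2, -0.3]
width: 55.2
grasp_force: 30.0
```

```bash
python3 - <<'E'
from h import *
snap('side','s7')
snap('top','t7')
b=cv2.imread('pics/s7.png');a=cv2.imread('pics/t7.png')
u=proj('s7',[[465,293,80]])[0].astype(int);v=proj('t7',[[490,-310,20]])[0].astype(int)
m=np.zeros((400,800,3),np.uint8)
m[:,:398]=cv2.resize(b[u[1]-40:u[1]+40,u[0]-40:u[0]+40],(398,400),interpolation=cv2.INTER_CUBIC)
m[:,400:]=cv2.resize(a[v[1]-30:v[1]+30,v[0]-30:v[0]+30],(400,400),interpolation=cv2.INTER_CUBIC)
print(v)
cv2.imwrite('pics/m7.png',m)
E
```

```text
[403 220]
```

View pics/m7.png

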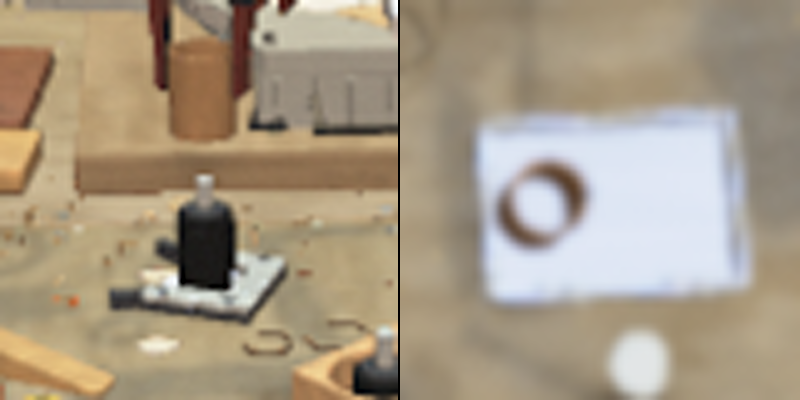

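The left crop shows the sleeve hanging clear above the bare drum, which stays home in the fork. The right crop shows the tray and small sleeve unmoved. I'll move to the tray now.

>>> step_arm --targets '[[[0.04,-0.5,0,0,0,0,0],[0.04,-0.9,0,0,0,0,0],[0.04,-0.9,0,0,0,1,0],[0.04,-0.9,0,0,0,1,0],[0.04,-0.9,0,0,0,1,0]]]'

```text
t: 26.9
ee_pos: [474.4, 87.1, 357.1]
orientation: [-2.388, -2.041, 0.001]
ft_force: [-0.1, -0.1, 0.4]
width: 55.1
grasp_force: 30.0
```

>>> step_arm --targets '[[[0.04,-0.9,0,0,0,1,0],[0.04,-0.9,0,0,0,1,0],[0.04,-0.9,0,0,0,1,0],[0.04,-0.9,0,0,0,0.15,0],[0.04,-0.9,0,0,0,0,0]]]'

```text
t: 27.52
ee_pos: [484.4, -138.1, 357.1]
orientation: [-2.153, -2.287, 0.0]
ft_force: [1.4, -0.3, -0.1]
width: 55.4
grasp_force: 30.0
```

>>> step_arm --targets '[[[0.04,-0.9,0,0,0,0,0],[0.04,-0.9,0,0,0,0,0],[0.04,-0.9,0,0,0,0,0],[0.04,-0.9,0,0,0,0,0],[0.04,-0.56,0,0,0,0,0]]]'

```text
t: 28.15
ee_pos: [494.3, -346.6, 356.9]
orientation: [-2.154, -2.286, 0.0]
ft_force: [0.8, 0.5, 0.3]
width: 55.4
grasp_force: 30.0
```

>>> step_arm --targets '[[[0,0,0,0,0,0,0],[0,0,0,0,0,0,0],[0,0,0,0,0,0,0],[0,0,0,0,0,0,0],[0,0,0,0,0,0,0]]]'

```text
t: 28.78
ee_pos: [494.7, -344.1, 357.6]
orientation: [2.152, 2.288, 0.0]
ft_force: [-0.1, 0.3, -1.0]
width: 55.2
grasp_force: 30.0
```

```bash
python3 - <<'E'
from h import *
p=np.array([(480,125),(738,110),(748,288),(488,303)])-[400,0]
th,R,t=fit([(-66,46),(66,46),(66,-46),(-66,-46)],ray('t7',p/6.667+[373,190]-.4,22))
s=ray('t7',[[(541-400)/6.667+373-.4,203/6.667+190-.4]],60)[0][:2];print('place',R@[31,0]+t,'small local',R.T@(s-t),s)
snap('wrist','w8')
c=proj('w8',np.array([[*(R@[x,y]+t),22] for x,y in [(-66,46),(66,46),(66,-46),(-66,-46)]]));print(c)
o=readout.get_obs();print(o['ee_pos'],o['orientation'])
E
```

```text
th -87.39906681228614 t [ 491.1 -314.8] res [1.2 1.4 1.2 1.2]
place [ 492.46381413 -345.75474417] small local [-42.95743069  -1.78725569] [ 487.32226625 -271.95460649]
[[368.02481154  96.79025053]
 [361.1653824  221.81368453]
 [278.79700395 220.5687157 ]
 [275.55108767  95.2061896 ]]
[ 494.63976126 -344.2021695   357.62916841] [2.15238997e+00 2.28812997e+00 1.80555914e-05]
```

View pics/w8.png

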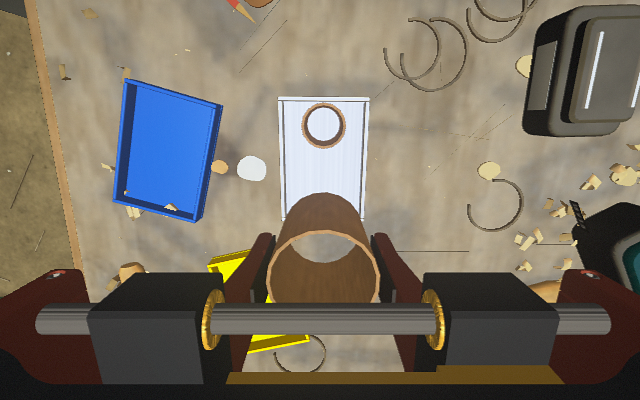

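The tray's far rim runs from (279,97) to (369,97), with the small sleeve at (324,125). The held sleeve is centred over the free end, so I'll lower it.

>>> step_arm --targets '[[[0,0,-0.5,0,0,0,0],[0,0,-0.7,0,0,0,0],[0,0,-0.7,0,0,0,0],[0,0,-0.5,0,0,0,0],[0,0,-0.24,0,0,0,0]]]'

```text
t: 29.45
ee_pos: [494.3, -344.3, 224.1]
orientation: [-2.152, -2.287, 0.0]
ft_force: [-0.4, -0.3, -0.2]
width: 55.3
grasp_force: 30.0
```

>>> step_arm --targets '[[[0,0,-0.03,0,0,0,0],[0,0,-0.03,0,0,0,0],[0,0,0,0,0,0,0],[0,0,0,0,0,0,0],[0,0,0,0,0,0,0]]]'

```text
t: 30.08
ee_pos: [494.6, -344.6, 222.9]
orientation: [2.153, 2.287, 0.0]
ft_force: [-1.4, 0.5, -0.5]
width: 55.8
grasp_force: 30.0
```

>>> step_arm --targets '[[[0,0,-0.02,0,0,0,0],[0,0,-0.02,0,0,0,0],[0,0,0,0,0,0,0],[0,0,0,0,0,0,0],[0,0,0,0,0,0,0]]]'

```text
t: 30.7
ee_pos: [494.6, -344.6, 220.7]
orientation: [2.153, 2.288, -0.0]
ft_force: [-1.1, 2.4, 5.1]
width: 55.2
grasp_force: 30.0
```

>>> step_arm --targets '[[[0,0,0.01,0,0,0,0],[0,0,0,0,0,0,0.7],[0,0,0,0,0,0,0.8],[0,0,0,0,0,0,0.9],[0,0,0,0,0,0,0.9]]]'

```text
t: 31.32
ee_pos: [494.5, -344.6, 220.9]
orientation: [2.153, 2.288, -0.0]
ft_force: [0.2, 0.1, -0.0]
width: 78.8
grasp_force: 0.0
```

>>> step_arm --targets '[[[0,0,0,0,0,0,0.9],[0,0,0.2,0,0,0,0.9],[0,0,0.6,0,0,0,0.9],[0,0,0.8,0,0,0,0.9],[0,0,0.8,0,0,0,0.9]]]'

```text
t: 31.95
ee_pos: [494.4, -344.5, 342.8]
orientation: [2.153, 2.287, 0.0]
ft_force: [0.5, 0.7, 0.2]
width: 79.0
grasp_force: 0.0
```

>>> step_arm --targets '[[[0,0,0.5,0,0,0,0.9],[0,0,0,0,0,0,0.9],[0,0,0,0,0,0,0.9],[0,0,0,0,0,0,0.9],[0,0,0,0,0,0,0.9]]]'

```text
t: 32.58
ee_pos: [494.4, -344.5, 364.8]
orientation: [-2.152, -2.286, 0.0]
ft_force: [-0.3, 0.4, 0.8]
width: 79.1
grasp_force: 0.0
```

```bash
python3 - <<'E'
from h import *
snap('wrist','w9')
o=readout.get_obs();print(o['t'],o['ee_pos'],o['ft_force'],o['width'])
im=cv2.imread('pics/w9.png');h=cv2.cvtColor(im,cv2.COLOR_BGR2HSV)
# brown cardboard blobs near expected sleeve/small sleeve
m=((h[...,0]>5)&(h[...,0]<18)&(h[...,1]>90)&(h[...,2]>60)).astype(np.uint8)
exp=proj('w9',[[494.6,-344.6,74],[494.6,-344.6,4],[487,-272,64],[494.6,-317.1,74],[467.1,-344.6,74],[522.1,-344.6,74]]);print(exp.round())
n,l,s,c=cv2.connectedComponentsWithStats(m)
print([(s[i].tolist(),c[i].round().tolist()) for i in range(1,n) if s[i][4]>300])
E
```

```text
32.625 [ 494.42390503 -344.50299903  365.00293275] [-0.45384032  0.22003224  0.03962806] 79.16868275164636
[[323. 201.]
 [323. 185.]
 [320. 121.]
 [325. 172.]
 [294. 199.]
 [352. 203.]]
[([32, 0, 27, 96, 655], [45.0, 43.0]), ([303, 103, 43, 45, 436], [323.0, 124.0]), ([59, 139, 31, 140, 832], [74.0, 207.0]), ([295, 162, 57, 67, 1655], [324.0, 202.0]), ([185, 233, 66, 70, 1567], [218.0, 273.0]), ([395, 233, 66, 70, 1255], [427.0, 271.0]), ([204, 359, 27, 25, 317], [215.0, 374.0])]
```

```bash
python3 -c "
from h import *
print(ctrl.close_job())"
```

```text
the job is handed in; nothing more can be done
None
```

I handed the job in at 32.6 s: the drum stands home in the fork, and the pulled-off sleeve stands upright and released in the tray beside the small sleeve. On the first slide-in the drum tipped at the fork lips, so I backed it out, stood it up and regripped it. The grader's verdict was not shown.

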